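Reject the broken pellet

ROBOT

A 6-joint arm with a two-finger parallel gripper is mounted at the origin on a cart in front of the work surface, level with it; the furniture and walls round the work are solid. World frame = base frame: x ahead of the robot, y to its left, z up, the work surface at z = 0. Lengths are in m, angles in rad, forces in N, time in s.
With the tool pointing down it reaches from about 0.25 to 0.775 m from the base axis. Payload 4 kg.
Tool frame: the origin (TCP) lies midway between the tips of the shut fingers; the grasp point (between the pads) lies 19 mm behind it (robot.grasp_offset is the distance from the TCP to the grasp point, in m); z points along the fingers, y is the direction in which the jaws open and shut (so a half turn about z gives the same grasp; the last joint's range is limited). The gripper opens to 94 mm and grips with 3 to 60 N. Pads are 16 mm wide; open, the fingers measure 119 mm over their backs; the gripper's body (75 mm by 177 mm) begins 78 mm behind the grasp point.
Start: joints at [1.211, 0.087, 1.371, -0, 1.684, -0.103], TCP at [0.14, 0.532, 0.206] pointing down, gripper open.
Joint ranges: [-3.1, 3.1], [-0.76, 2.03], [0.27, 2.55], [-1.08, 4.22], [0.17, 2.65], [-2.57, 2.57]. Speed limits (rad/s): [2.79, 2.79, 3.14, 3.14, 3.14, 3.14].

INTERFACE

Orientations are given as [roll, pitch, yaw] about the fixed x, y, z axes, in that order (R = Rz(yaw) Ry(pitch) Rx(roll)).
In Python, from bench import status, viewer, order, robot gives the robot as it stands. The module is installed in compiled form; this text tells all that it offers.
- The arm moves only by the tool move_arm, never from a script. Its argument "targets" is a list of rows, each a list of 3 entries, a list of its own where there are three numbers: the shift along the tool's x, y, z in mm, then the turn, a rotation vector about the tool's x, y, z in degrees, then the opening, from -1 (shut) to 1 (fully open). A call has 1 to 20 rows; each row is the pose to reach, as a shift and turn from the pose commanded when the call began, along the tool's axes at that moment; what a row does not reach only later rows make up. A row lasts 1/8 s, in which the tool goes at most 62.5 mm and 10.7 degrees, less where a joint would pass 70% of its speed; a pose out of reach is approached as far as the arm can. A call with a gripper value outside its range is refused whole. The fingers move at their own pace and stop on an object; the grip force is fixed at half the most. Time passes only in rows, so rows that repeat a pose let the fingers close. It gives the time, the measured TCP pose, the force and the opening at its end, in the units of the state.
- status.get_obs(): the state, without advancing time (a new reading comes with each control period).
- viewer.snapshot(name): name is "scene" or "top" or "wrist"; returns the picture (384x512x3 uint8, red, green, blue); there is no depth.
- viewer.camera_model(name): a dict with "K" (3x3 intrinsics, pixels), "xyz" and "attitude" of the camera in the world; the wrist camera has in their place "T_tool_cam" (4x4, takes a point from camera to tool coordinates, whose origin is the TCP and whose axes are the flange's). Camera axes: x right, y up, looking along -z (the intrinsics and any distortion apply to the point x, -y, -z); pixel columns grow to the right and rows downward; lengths in m; the calibration is good to about 2 mm. A picture is of the moment at which its call begins: read the wrist's pose just before it. camera_model takes no time and is no camera call.
- order.close_job(): hands the job in, once; it reports no verdict.
The state is a dict: "time": time; "joint_positions": joint angles; "qvel": joint speeds; "joint_torque": joint torques, N m; "tool_pos": TCP position; "ee_rot": TCP orientation; "wrist_force": force on the tool from outside, world axes, zero at the start; "wrist_torque": the same for the moment, N m; "width": finger opening in m.
Only numpy, scipy, OpenCV 4.12 (cv2) and the standard library are available. Lean on these libraries where they do the work, as an engineer would, in place of code of your own. Each camera call takes 0.05 s, during which the arm holds its last target. There are 200 camera calls.

TASK

One of the two pressed pellets in the inspection block is broken. Press a fingertip on its face, just firmly enough to slide it out of its nest past the spring plunger but not so hard that it crumbles, then push it along its track, without lifting it, over the ledge so that it drops down the chute into the tub. Leave the sound pellet in its nest and the loupe, dishes and vial where they stand.

Things in the scene. Friction and masses are not known exactly. Their poses are not given: they have to be found in the camera images.
- station: Fixed inspection block, chute and tub. Origin on the bench, midway between the lanes, under the ledge; +x along both tracks to the chute, z up. Lanes at y = +27.5 and -27.5 mm, 43 mm wide, x = -113 to 0 (ledge), polished floor at z = 105, side walls 8 mm high, back rail 9.5. Nests centred at x = -92. Chute starts 8 mm under the ledge, falls at 35 deg into a tub, x = 69 to 193, 36 mm high.
- pellet_broken_mid (a point): Centre (half-way up) of the broken pellet: pressed powder in a round aluminium cup, 40 mm across, 9 mm high, about 30 g. A D-shaped third of its face has broken away and cracks run through the rest. It stands 1 mm above the side walls, with no room behind it for a finger while it lies in its nest. A force of over 20 N crumbles it.
- pellet_broken: The broken pellet again. A sprung plunger in the lane's outer wall, in front of the pellet's widest part, holds it in its nest: drawing it past the plunger takes about 5 N along the track over the first 15 mm, so a fingertip drags it only if it presses down with about 9 to 14 N. After that it slides freely. Origin: centre of its underside.
- pellet_sound_mid (a point): Centre (half-way up) of the sound pellet in the other nest: same cup and size, its round face whole. It stays.
- loupe: Black eye loupe, 37 mm across, 36 mm high, standing in front of the block. Origin: centre of its underside. Bystander.
- petri_stack: Two clear round dishes, 62 mm across, 30 mm high, in front of the block. Origin: centre of the underside. Bystander.
- vial: Amber glass vial with black cap, 27 mm across, 58 mm high, in front of the block. Origin: centre of its underside. Bystander.
There are look-alikes about, which are no part of the job. Leave any green or orange look-alike of the pellet_broken alone.

How it is judged:
On the way:
1. the broken pellet is out of its nest, flat on its track (x of pellet_broken_mid in the frame of station between -0.065 and 0 m and z of pellet_broken_mid in the frame of station between 0.105 and 0.115 m), for 0.1 s.
At the end, for the whole second after the job is handed in: the broken pellet lies at rest inside the tub and the sound pellet is still in its nest, within 5 mm of where it was (z of pellet_broken_mid in the frame of station below 0.03 m and x of pellet_broken_mid in the frame of station between 0.07 and 0.192 m and y of pellet_broken_mid in the frame of station between -0.062 and 0.062 m and linear speed of pellet_broken below 0.02 m/s and distance of pellet_sound_mid from where it was at the start of the episode below 0.005 m); the robot touches nothing.
It fails at once if the broken pellet is pressed with more than 20 N by the fingers and crumbles (contact force between the fingers and pellet_broken above 20 N).
It fails at once if the broken pellet is lifted off its track (z of pellet_broken_mid in the frame of station above 0.122 m).
It fails at once if the sound pellet is shifted by more than 5 mm (distance of pellet_sound_mid from where it was at the start of the episode above 0.005 m).
It fails at once if the loupe, the dishes or the vial is shifted by more than 15 mm (distance of any of loupe, petri_stack, vial from where it was at the start of the episode above 0.015 m).
It also fails if it takes over 58 s, if anything falls off the work surface, if the arm or the gripper's body presses on something with over 40 N, if the wrist force passes 120 N, or if a joint passes its speed limit or range.

## Working session

There is one attempt and no reset: what is moved stays moved. The work goes in short steps, Python scripts to look and compute and a tool call to move; the robot and the scene stay as the last step left them, time stands still between calls to the robot, and variables do not carry over. Pictures are saved under pics/ and viewed, about 8 in all and at most 12, crops included, and the job is handed in when it is done.

Besides the shell and the picture viewer there is one more tool, called after ">>>" by a JSON object that holds its "fn" and its "kwargs", one argument or row to a line. move_arm: Moves the arm, as the interface text tells. Its arguments: {"type":"object","properties":{"targets":{"type":"array"}},"required":["targets"]}

```bash
mkdir -p pics
python3 - <<'E'
from bench import status, viewer
import cv2,numpy as np
o=status.get_obs(); print({k:np.round(v,3) for k,v in o.items()})
for n in("scene","top","wrist"):
    im=viewer.snapshot(n); cv2.imwrite(f"pics/{n}0.png",im[:,:,::-1])
    m=viewer.camera_model(n); print(n,{k:np.round(v,4).tolist() for k,v in m.items() if not isinstance(v,str)})
a=[cv2.imread(f"pics/{n}0.png") for n in("scene","top")]
cv2.imwrite("pics/both.png",np.vstack(a)[:, :])
E
```

```text
{'time': np.float64(0.0), 'joint_positions': array([ 1.211,  0.088,  1.372,  0.   ,  1.684, -0.103]), 'qvel': array([ 0.001,  0.   ,  0.001,  0.001, -0.   ,  0.001]), 'joint_torque': array([ 1.0000e-03, -3.4019e+01, -3.0242e+01,  7.2000e-02,  3.3000e-02,
       -0.0000e+00]), 'tool_pos': array([0.139, 0.531, 0.204]), 'ee_rot': array([-3.139, -0.   ,  2.885]), 'wrist_force': array([0.55 , 0.414, 0.402]), 'wrist_torque': array([-0.046,  0.052,  0.01 ]), 'width': np.float64(0.094)}
scene {'K': [[423.4015, 0.0, 257.0511], [0.0, 423.4015, 196.3638], [0.0, 0.0, 1.0]], 'xyz': [0.7011, 0.3999, 0.6484], 'attitude': [0.8548, 0.0193, 2.9284]}
top {'K': [[486.6294, 0.0, 257.7695], [0.0, 486.6294, 184.545], [0.0, 0.0, 1.0]], 'xyz': [0.3794, -0.2198, 1.1302], 'attitude': [0.1823, -0.0131, -1.5516]}
wrist {'K': [[319.6027, 0.0, 255.9697], [0.0, 319.6027, 190.3897], [0.0, 0.0, 1.0]], 'T_tool_cam': [[0.0008, 0.9666, 0.2564, 0.0757], [1.0, -0.0006, -0.0008, 0.0007], [-0.0006, 0.2564, -0.9666, -0.179], [0.0, 0.0, 0.0, 1.0]]}
```

View pics/top0.png

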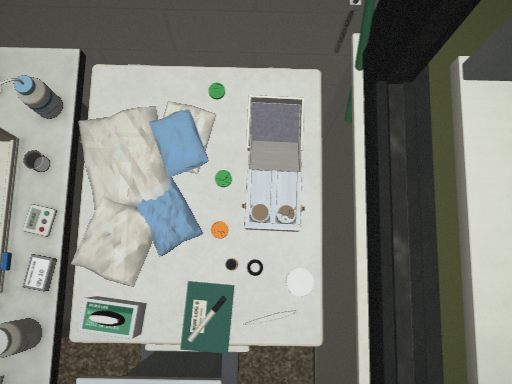

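View pics/scene0.png

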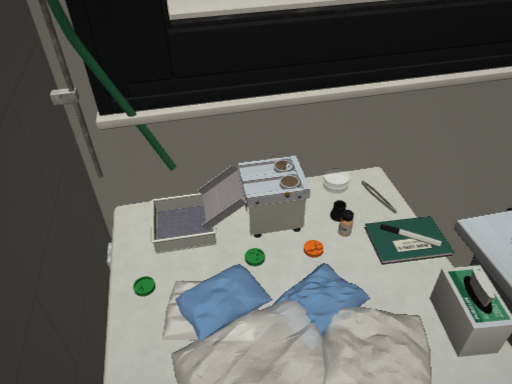

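```bash
cat > h.py <<'E'
import numpy as np,cv2
from bench import status,viewer
from scipy.spatial.transform import Rotation as R
def cam(n,o=None):
    m=viewer.camera_model(n)
    if n=="wrist":
        T=np.eye(4);T[:3,:3]=R.from_euler('xyz',o['ee_rot']).as_matrix();T[:3,3]=o['tool_pos']
        T=T@np.array(m['T_tool_cam']);return np.array(m['K']),T[:3,:3],T[:3,3]
    return np.array(m['K']),R.from_euler('xyz',m['attitude']).as_matrix(),np.array(m['xyz'])
def ray(c,uv,z):
    K,A,p=c;d=np.linalg.inv(K)@[uv[0],uv[1],1];d=A@(d*[1,-1,-1]);return p+d*(z-p[2])/d[2]
def proj(c,X):
    K,A,p=c;q=A.T@(np.array(X)-p);q=K@(q*[1,-1,-1]);return q[:2]/q[2]
E
python3 - <<'E'
from h import *
a=cv2.imread('pics/top0.png')[85:240,235:315];b=cv2.imread('pics/scene0.png')[145:250,190:320]
A=cv2.resize(a,None,fx=3.8,fy=3.8,interpolation=2);B=cv2.resize(b,None,fx=3.5,fy=3.5,interpolation=2)
H=max(A.shape[0],B.shape[0]);W=np.zeros((H,A.shape[1]+B.shape[1],3),np.uint8);W[:A.shape[0],:A.shape[1]]=A;W[:B.shape[0],A.shape[1]:]=B
cv2.imwrite('pics/crop1.png',W)
c=cam('top');s=cam('scene')
for uv in[(260,213),(286,213)]:print('top',ray(c,uv,.114))
for uv in[(290,182),(283,165)]:print('scene',ray(s,uv,.114))
print(ray(c,(247,172),.113),ray(c,(302,172),.113),ray(c,(244,229),.113),ray(c,(301,229),.113))
E
```

```text
top [ 0.506278   -0.23540153  0.114     ]
top [ 0.50741503 -0.29006369  0.114     ]
scene [ 0.50792088 -0.23014536  0.114     ]
scene [ 0.50698519 -0.28808394  0.114     ]
[ 0.59387847 -0.20604684  0.113     ] [ 0.59645737 -0.32360687  0.113     ] [ 0.47207734 -0.20260088  0.113     ] [ 0.47450589 -0.32183741  0.113     ]
```

View pics/crop1.png

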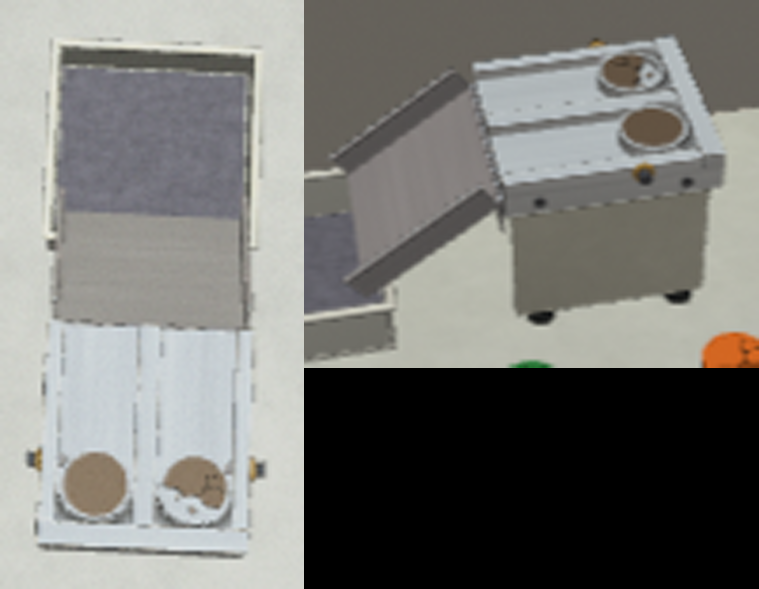

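>>> {"fn": "move_arm", "kwargs": {
  "targets": [
    [[0,0,-25],[0,0,0],-1],
    [[0,0,-50],[0,0,0],-1],
    [[-30,-37,-50],[0,0,-1],-1],
    [[-65,-81,-50],[0,0,-2],-1],
    [[-100,-125,-50],[0,0,-3],-1],
    [[-135,-168,-50],[0,0,-4],-1],
    [[-170,-211,-50],[0,0,-5],-1],
    [[-205,-255,-50],[0,0,-6],-1],
    [[-240,-298,-50],[0,0,-7],-1],
    [[-275,-342,-50],[0,0,-8],-1],
    [[-310,-385,-50],[0,0,-9],-1],
    [[-345,-429,-50],[0,0,-10],-1],
    [[-380,-472,-50],[0,0,-11],-1],
    [[-415,-516,-50],[0,0,-12],-1],
    [[-450,-559,-50],[0,0,-13],-1],
    [[-485,-603,-50],[0,0,-14],-1],
    [[-520,-646,-40],[0,0,-14.7],-1],
    [[-550,-684,-20],[0,0,-14.7],-1],
    [[-563,-700,-9],[0,0,-14.7],-1],
    [[-563,-700,-9],[0,0,-14.7],-1]
  ]
}}

```text
time: 2.65
tool_pos: [0.5057, -0.2887, 0.2118]
ee_rot: [3.139, -0.004, 3.14]
wrist_force: [0.3, 0.2, -0.5]
width: 0.0004
```

Run:
```python
from h import *
o=status.get_obs();im=viewer.snapshot('wrist');cv2.imwrite('pics/w1.png',im[:,:,::-1])
print({k:np.round(o[k],4) for k in('time','tool_pos','ee_rot','wrist_force','joint_positions','width')})
np.save('o1.npy',np.r_[o['tool_pos'],o['ee_rot']])
print(proj(cam('wrist',o),[.507,-.2885,.114]),proj(cam('wrist',o),o['tool_pos']))
```

```text
{'time': np.float64(2.65), 'tool_pos': array([ 0.5057, -0.2887,  0.2118]), 'ee_rot': array([ 3.1386, -0.004 ,  3.1395]), 'wrist_force': array([ 0.267 ,  0.2085, -0.5406]), 'joint_positions': array([-6.1610e-01,  1.6230e-01,  1.2749e+00,  1.0000e-04,  1.7094e+00,
       -2.1848e+00]), 'width': np.float64(0.0004)}
[254.50188644 194.33035956] [254.16456395 235.29208707]
```

View pics/w1.png

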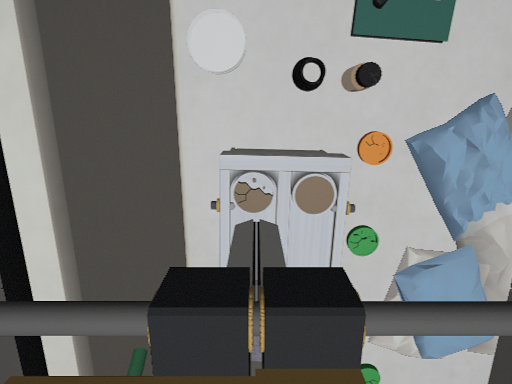

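Run:
```python
from h import *
v=np.load('o1.npy');o=dict(tool_pos=v[:3],ee_rot=v[3:]);c=cam('wrist',o)
im=cv2.imread('pics/w1.png')
g=cv2.cvtColor(im[140:290,200:370],cv2.COLOR_BGR2GRAY)
cr=cv2.HoughCircles(cv2.resize(g,None,fx=3,fy=3,interpolation=2),cv2.HOUGH_GRADIENT,1,100,param1=120,param2=25,minRadius=50,maxRadius=80)
print(cr)
P=[]
for x,y,r in (cr[0] if cr is not None else []):
    p=ray(c,((x+1)/3-.33+200,(y+1)/3-.33+140),.114);P.append(p);print(p,r/3)
for uv in[(221,170),(349,173),(341,262),(219,262),(254,193),(314,195),(282,180),(288,260)]:print(uv,ray(c,uv,.114))
cv2.imwrite('pics/w1c.png',cv2.resize(im[140:275,200:370],None,fx=4.4,fy=4.4,interpolation=2))
```

```text
[[[340.5 160.5  61.5]
  [164.5 154.5  64.9]
  [493.5 312.5  51. ]]]
[ 0.50635807 -0.23544267  0.114     ] 20.5
[ 0.50437118 -0.28819316  0.114     ] 21.633333
[ 0.55576945 -0.18534525  0.114     ] 17.0
(221, 170) [ 0.48469818 -0.31796568  0.114     ]
(349, 173) [ 0.4876351  -0.20484285  0.114     ]
(341, 262) [ 0.57407485 -0.20622544  0.114     ]
(219, 262) [ 0.57367793 -0.32244431  0.114     ]
(254, 193) [ 0.50575997 -0.2889477   0.114     ]
(314, 195) [ 0.50775557 -0.23493343  0.114     ]
(282, 180) [ 0.49384975 -0.26402111  0.114     ]
(288, 260) [ 0.57181467 -0.25681279  0.114     ]
```

View pics/w1c.png

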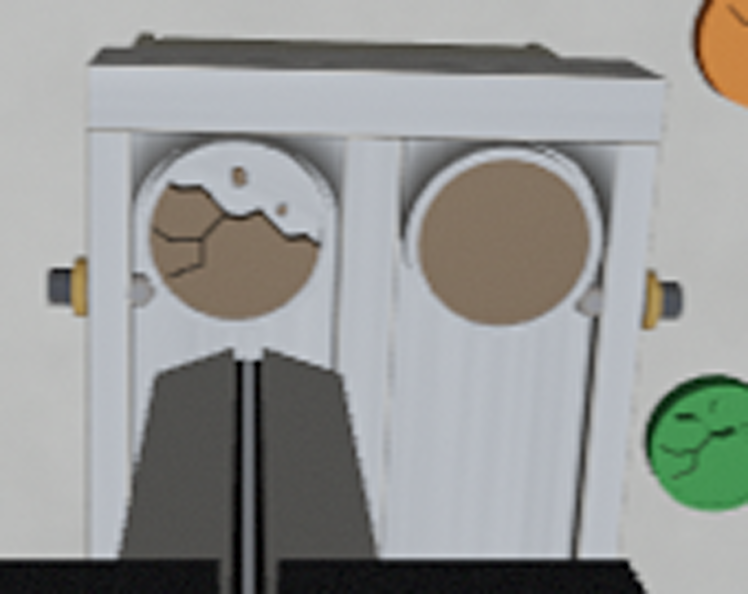

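>>> {"fn": "move_arm", "kwargs": {
  "targets": [
    [[-3,0,20],[0,0,1],-1],
    [[-6,0,45],[0,0,1.9],-1],
    [[-6,0,70],[0,0,1.9],-1],
    [[-6,0,84],[0,0,1.9],-1],
    [[-6,0,87],[0,0,1.9],-1],
    [[-6,0,87],[0,0,1.9],-1],
    [[-6,0,87],[0,0,1.9],-1]
  ]
}}

```text
time: 3.58
tool_pos: [0.513, -0.2884, 0.1289]
ee_rot: [-3.14, 0.002, 3.108]
wrist_force: [0.7, 0.4, 0.9]
width: 0.0007
```

Run:
```python
from h import *
o=status.get_obs();im=viewer.snapshot('wrist');cv2.imwrite('pics/w2.png',cv2.resize(im[130:280,190:370,::-1],None,fx=4,fy=4,interpolation=2))
print({k:np.round(o[k],4) for k in('time','tool_pos','ee_rot','wrist_force')})
```

```text
{'time': np.float64(3.575), 'tool_pos': array([ 0.513 , -0.2884,  0.1289]), 'ee_rot': array([-3.1404e+00,  2.1000e-03,  3.1082e+00]), 'wrist_force': array([0.7151, 0.3575, 0.8884])}
```

View pics/w2.png

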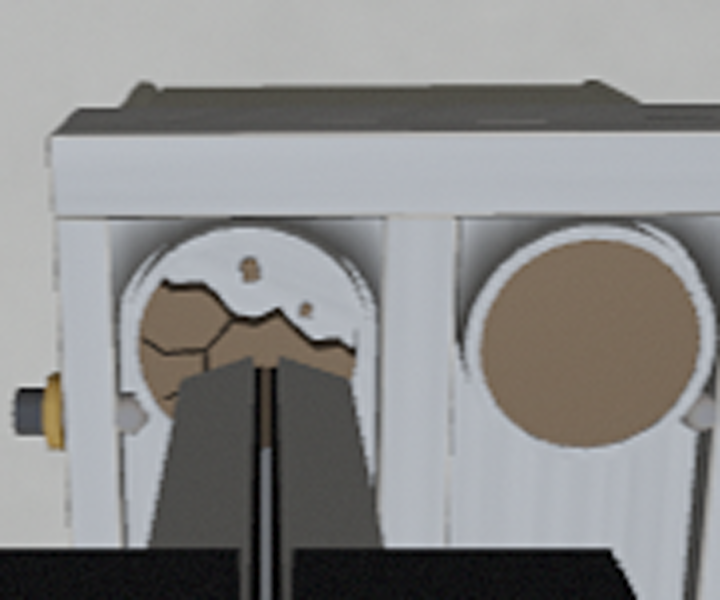

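>>> {"fn": "move_arm", "kwargs": {
  "targets": [
    [[0,-2,5],[0,0,0],-1],
    [[0,-2,11],[0,0,0],-1],
    [[0,-2,12.5],[0,0,0],-1],
    [[0,-2,12.5],[0,0,0],-1]
  ]
}}

```text
time: 4.12
tool_pos: [0.5123, -0.29, 0.1147]
ee_rot: [3.141, -0.0, 3.108]
wrist_force: [-0.1, -0.4, -0.7]
width: 0.0005
```

>>> {"fn": "move_arm", "kwargs": {
  "targets": [
    [[0,0,0.7],[0,0,0],-1],
    [[0,0,0.7],[0,0,0],-1]
  ]
}}

```text
time: 4.38
tool_pos: [0.5124, -0.2901, 0.1143]
ee_rot: [-3.142, 0.0, 3.108]
wrist_force: [0.4, 1.2, 0.1]
width: 0.0006
```

>>> {"fn": "move_arm", "kwargs": {
  "targets": [
    [[0,0,0.5],[0,0,0],-1],
    [[0,0,0.5],[0,0,0],-1]
  ]
}}

```text
time: 4.62
tool_pos: [0.5125, -0.2901, 0.1143]
ee_rot: [-3.141, 0.001, 3.108]
wrist_force: [-0.8, 0.0, 2.9]
width: 0.0005
```

>>> {"fn": "move_arm", "kwargs": {
  "targets": [
    [[0,0,0.5],[0,0,0],-1],
    [[0,0,0.5],[0,0,0],-1]
  ]
}}

```text
time: 4.88
tool_pos: [0.5127, -0.2902, 0.1143]
ee_rot: [-3.141, 0.001, 3.108]
wrist_force: [-2.0, 0.1, 5.0]
width: 0.0004
```

>>> {"fn": "move_arm", "kwargs": {
  "targets": [
    [[0,0,0.4],[0,0,0],-1],
    [[0,0,0.4],[0,0,0],-1]
  ]
}}

```text
time: 5.12
tool_pos: [0.5127, -0.2903, 0.1143]
ee_rot: [-3.141, 0.001, 3.108]
wrist_force: [-2.4, 0.7, 6.4]
width: 0.0007
```

>>> {"fn": "move_arm", "kwargs": {
  "targets": [
    [[0,0,0.6],[0,0,0],-1],
    [[0,0,1.1],[0,0,0],-1],
    [[0,0,1.1],[0,0,0],-1]
  ]
}}

```text
time: 5.5
tool_pos: [0.5128, -0.2903, 0.1142]
ee_rot: [-3.14, 0.002, 3.108]
wrist_force: [-2.1, 2.8, 9.4]
width: 0.0005
```

>>> {"fn": "move_arm", "kwargs": {
  "targets": [
    [[0,0,0.4],[0,0,0],-1],
    [[-0.7,0,0.4],[0,0,0],-1],
    [[-1.4,0,0.4],[0,0,0],-1],
    [[-2.1,0,0.4],[0,0,0],-1],
    [[-2.8,0,0.4],[0,0,0],-1],
    [[-3.5,0,0.4],[0,0,0],-1],
    [[-4.2,0,0.4],[0,0,0],-1],
    [[-5,0,0.4],[0,0,0],-1]
  ]
}}

```text
time: 6.5
tool_pos: [0.5174, -0.2905, 0.1142]
ee_rot: [-3.14, 0.001, 3.108]
wrist_force: [-3.3, 2.3, 12.3]
width: 0.0006
```

Run:
```python
from h import *
o=status.get_obs();im=viewer.snapshot('wrist');cv2.imwrite('pics/w3.png',cv2.resize(im[130:280,190:370,::-1],None,fx=4,fy=4,interpolation=2))
print({k:np.round(o[k],4) for k in('time','tool_pos','ee_rot','wrist_force')})
```

```text
{'time': np.float64(6.5), 'tool_pos': array([ 0.5174, -0.2905,  0.1142]), 'ee_rot': array([-3.1402e+00,  1.4000e-03,  3.1081e+00]), 'wrist_force': array([-3.2579,  2.3079, 12.3198])}
```

View pics/w3.png

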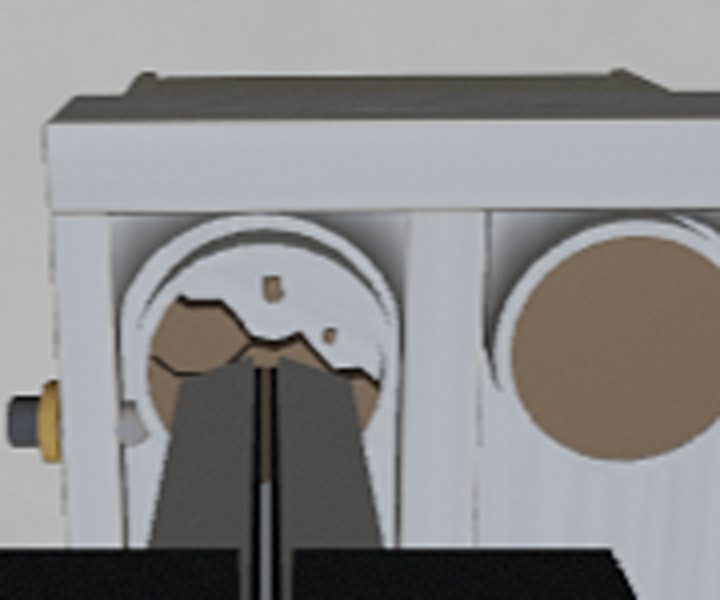

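>>> {"fn": "move_arm", "kwargs": {
  "targets": [
    [[-0.7,0,-0.1],[0,0,0],-1],
    [[-1.4,0,-0.1],[0,0,0],-1],
    [[-2.1,0,-0.1],[0,0,0],-1],
    [[-2.8,0,-0.1],[0,0,0],-1],
    [[-3.5,0,-0.1],[0,0,0],-1],
    [[-4.2,0,-0.1],[0,0,0],-1],
    [[-5,0,-0.1],[0,0,0],-1]
  ]
}}

```text
time: 7.42
tool_pos: [0.5219, -0.2909, 0.1142]
ee_rot: [-3.14, 0.0, 3.108]
wrist_force: [-4.7, 1.8, 11.0]
width: 0.0004
```

>>> {"fn": "move_arm", "kwargs": {
  "targets": [
    [[-0.7,0,0],[0,0,0],-1],
    [[-1.4,0,0],[0,0,0],-1],
    [[-2.1,0,0],[0,0,0],-1],
    [[-2.8,0,0],[0,0,0],-1],
    [[-3.5,0,0],[0,0,0],-1],
    [[-4.2,0,0],[0,0,0],-1],
    [[-5,0,0],[0,0,0],-1]
  ]
}}

```text
time: 8.3
tool_pos: [0.5268, -0.2912, 0.1142]
ee_rot: [-3.14, 0.0, 3.108]
wrist_force: [-3.7, 1.1, 10.6]
width: 0.0007
```

>>> {"fn": "move_arm", "kwargs": {
  "targets": [
    [[-1,0,0],[0,0,0],-1],
    [[-2,0,0],[0,0,0],-1],
    [[-3,0,0],[0,0,0],-1],
    [[-4,0,0],[0,0,0],-1],
    [[-5,0,0],[0,0,0],-1],
    [[-6,0,0],[0,0,0],-1],
    [[-7,0,0],[0,0,0],-1]
  ]
}}

```text
time: 9.18
tool_pos: [0.5347, -0.2914, 0.1143]
ee_rot: [-3.139, 0.002, 3.108]
wrist_force: [-3.0, 1.1, 10.5]
width: 0.0006
```

Run:
```python
from h import *
o=status.get_obs();im=viewer.snapshot('wrist');cv2.imwrite('pics/w4.png',cv2.resize(im[130:280,190:370,::-1],None,fx=4,fy=4,interpolation=2))
print({k:np.round(o[k],4) for k in('time','tool_pos','ee_rot','wrist_force')})
```

```text
{'time': np.float64(9.175), 'tool_pos': array([ 0.5347, -0.2914,  0.1143]), 'ee_rot': array([-3.1395e+00,  2.1000e-03,  3.1081e+00]), 'wrist_force': array([-3.0215,  1.0511, 10.5194])}
```

View pics/w4.png

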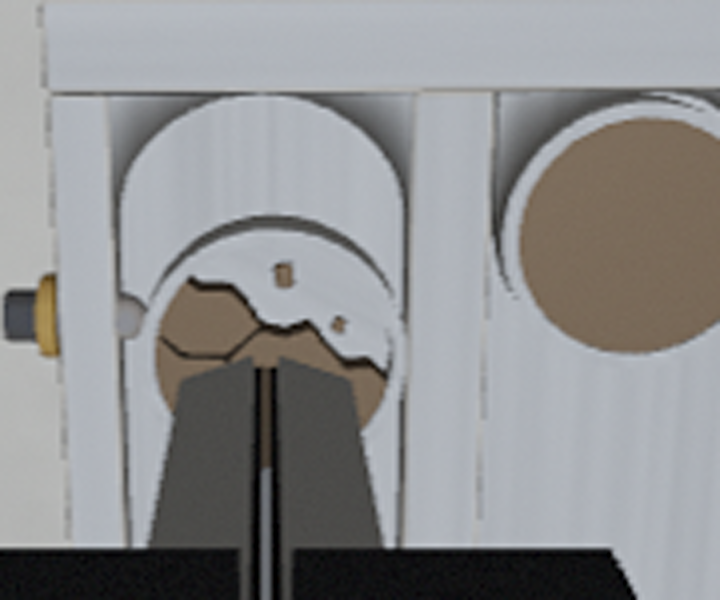

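>>> {"fn": "move_arm", "kwargs": {
  "targets": [
    [[-1.5,0,0],[0,0,0],-1],
    [[-3,0,0],[0,0,0],-1],
    [[-4.5,0,0],[0,0,0],-1],
    [[-6,0,0],[0,0,0],-1],
    [[-7.5,0,0],[0,0,0],-1],
    [[-9,0,0],[0,0,0],-1],
    [[-10.5,0,0],[0,0,0],-1]
  ]
}}

```text
time: 10.1
tool_pos: [0.5455, -0.2922, 0.1143]
ee_rot: [-3.139, 0.003, 3.108]
wrist_force: [-1.7, -0.1, 8.5]
width: 0.0003
```

>>> {"fn": "move_arm", "kwargs": {
  "targets": [
    [[-1.5,0,0],[0,0,0],-1],
    [[-3,0,0],[0,0,0],-1],
    [[-4.5,0,0],[0,0,0],-1],
    [[-6,0,0],[0,0,0],-1],
    [[-7.5,0,0],[0,0,0],-1],
    [[-9,0,0],[0,0,0],-1],
    [[-10.5,0,0],[0,0,0],-1],
    [[-12,0,0],[0,0,0],-1],
    [[-12,0,0],[0,0,0],-1]
  ]
}}

```text
time: 11.22
tool_pos: [0.5577, -0.2926, 0.1143]
ee_rot: [-3.139, 0.003, 3.108]
wrist_force: [-2.7, -0.6, 9.2]
width: 0.0005
```

>>> {"fn": "move_arm", "kwargs": {
  "targets": [
    [[0,0,-3],[0,0,0],-1],
    [[0,0,-12],[0,0,0],-1],
    [[0,0,-20],[0,0,0],-1],
    [[20,0,-20],[0,0,0],-1],
    [[40,0,-20],[0,0,0],-1],
    [[40,0,-18],[0,0,0],-1],
    [[40,0,-18],[0,0,0],-1]
  ]
}}

```text
time: 12.1
tool_pos: [0.5174, -0.2902, 0.1294]
ee_rot: [3.141, 0.0, 3.108]
wrist_force: [0.3, -0.2, 0.3]
width: 0.0005
```

Run:
```python
from h import *
o=status.get_obs();a=viewer.snapshot('wrist');b=viewer.snapshot('scene')
cv2.imwrite('pics/w5.png',np.hstack([cv2.resize(a[130:280,190:370,::-1],(396,330),interpolation=2),cv2.resize(b[140:250,190:320,::-1],(390,330),interpolation=2)]))
print({k:np.round(o[k],4) for k in('time','tool_pos','ee_rot','wrist_force')})
```

```text
{'time': np.float64(12.1), 'tool_pos': array([ 0.5174, -0.2902,  0.1294]), 'ee_rot': array([3.1414e+00, 5.0000e-04, 3.1081e+00]), 'wrist_force': array([ 0.3151, -0.1794,  0.2973])}
```

View pics/w5.png

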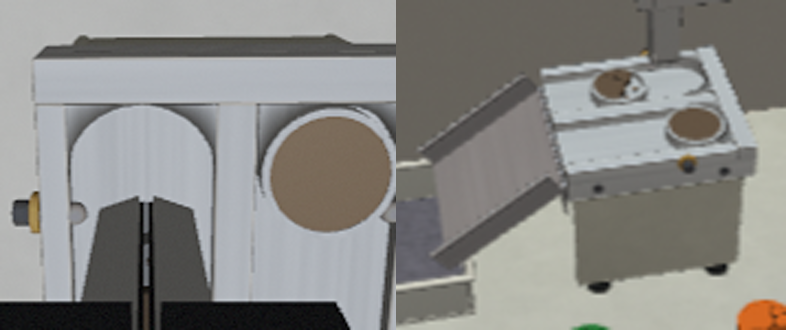

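>>> {"fn": "move_arm", "kwargs": {
  "targets": [
    [[3,0,5],[0,0,0],-1],
    [[3,0,11],[0,0,0],-1],
    [[3,0,15],[0,0,0],-1],
    [[3,0,17],[0,0,0],-1],
    [[3,0,18],[0,0,0],-1],
    [[3,0,18],[0,0,0],-1]
  ]
}}

```text
time: 12.95
tool_pos: [0.514, -0.2901, 0.1116]
ee_rot: [-3.142, 0.0, 3.108]
wrist_force: [0.4, 1.0, -0.3]
width: 0.0005
```

>>> {"fn": "move_arm", "kwargs": {
  "targets": [
    [[0,0,1],[0,0,0],-1],
    [[0,0,2],[0,0,0],-1],
    [[0,0,2],[0,0,0],-1]
  ]
}}

```text
time: 13.32
tool_pos: [0.5138, -0.2901, 0.1094]
ee_rot: [3.141, -0.0, 3.108]
wrist_force: [-0.1, 0.3, -0.2]
width: 0.0009
```

>>> {"fn": "move_arm", "kwargs": {
  "targets": [
    [[-2,0,0],[0,0,0],-1],
    [[-4,0,0],[0,0,0],-1],
    [[-6,0,0],[0,0,0],-1],
    [[-8,0,0],[0,0,0],-1],
    [[-10,0,0],[0,0,0],-1],
    [[-12,0,0],[0,0,0],-1],
    [[-15,0,0],[0,0,0],-1],
    [[-18,0,0],[0,0,0],-1],
    [[-21,0,0],[0,0,0],-1],
    [[-24,0,0],[0,0,0],-1]
  ]
}}

```text
time: 14.58
tool_pos: [0.5381, -0.2909, 0.1094]
ee_rot: [3.142, -0.0, 3.108]
wrist_force: [-0.0, -0.4, 0.1]
width: 0.0005
```

>>> {"fn": "move_arm", "kwargs": {
  "targets": [
    [[-3,0,0],[0,0,0],-1],
    [[-6,0,0],[0,0,0],-1],
    [[-9,0,0],[0,0,0],-1],
    [[-12,0,0],[0,0,0],-1],
    [[-15,0,0],[0,0,0],-1],
    [[-18,0,0],[0,0,0],-1],
    [[-21,0,0],[0,0,0],-1],
    [[-24,0,0],[0,0,0],-1]
  ]
}}

```text
time: 15.58
tool_pos: [0.5621, -0.2917, 0.1095]
ee_rot: [3.141, 0.0, 3.108]
wrist_force: [-0.4, -0.3, 0.0]
width: 0.0009
```

Run:
```python
from h import *
o=status.get_obs();a=viewer.snapshot('top');b=viewer.snapshot('scene')
cv2.imwrite('pics/w6.png',np.hstack([cv2.resize(a[85:240,225:325,::-1],(250,388),interpolation=2),cv2.resize(b[130:250,150:320,::-1],(550,388),interpolation=2)]))
print({k:np.round(o[k],4) for k in('time','tool_pos','ee_rot','wrist_force')})
```

```text
{'time': np.float64(15.575), 'tool_pos': array([ 0.5621, -0.2917,  0.1095]), 'ee_rot': array([3.1415e+00, 1.0000e-04, 3.1082e+00]), 'wrist_force': array([-0.3789, -0.2723,  0.0204])}
```

View pics/w6.png

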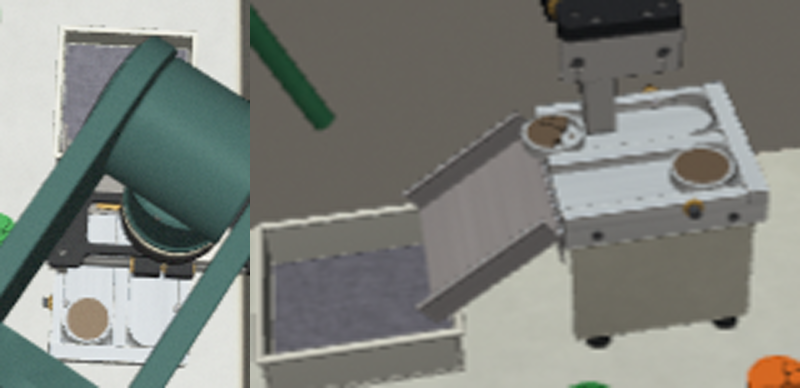

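>>> {"fn": "move_arm", "kwargs": {
  "targets": [
    [[-3,0,0],[0,0,0],-1],
    [[-6,0,0],[0,0,0],-1],
    [[-9,0,0],[0,0,0],-1],
    [[-12,0,0],[0,0,0],-1],
    [[-15,0,0],[0,0,0],-1],
    [[-18,0,0],[0,0,0],-1],
    [[-21,0,0],[0,0,0],-1],
    [[-24,0,0],[0,0,0],-1],
    [[-28,0,0],[0,0,0],-1],
    [[-32,0,0],[0,0,0],-1],
    [[-36,0,0],[0,0,0],-1],
    [[-40,0,0],[0,0,0],-1],
    [[-40,0,0],[0,0,0],-1],
    [[-40,0,0],[0,0,0],-1],
    [[-40,0,0],[0,0,0],-1]
  ]
}}

```text
time: 17.55
tool_pos: [0.6017, -0.293, 0.1095]
ee_rot: [3.141, -0.0, 3.108]
wrist_force: [0.3, 0.9, 0.5]
width: 0.0006
```

>>> {"fn": "move_arm", "kwargs": {
  "targets": [
    [[0,0,-10],[0,0,0],-1],
    [[0,0,-30],[0,0,0],-1],
    [[0,0,-60],[0,0,0],-1],
    [[0,0,-90],[0,0,0],-1],
    [[0,0,-90],[0,0,0],-1],
    [[0,0,-90],[0,0,0],-1]
  ]
}}

```text
time: 18.3
tool_pos: [0.6017, -0.293, 0.1992]
ee_rot: [3.141, -0.0, 3.108]
wrist_force: [-0.2, -0.7, -0.3]
width: 0.0004
```

Run:
```python
from h import *
o=status.get_obs();a=viewer.snapshot('wrist');b=viewer.snapshot('scene')
cv2.imwrite('pics/w7.png',np.hstack([cv2.resize(a[:,:,::-1],(400,300)),cv2.resize(b[130:250,150:320,::-1],(400,300),interpolation=2)]))
print({k:np.round(o[k],4) for k in('time','tool_pos','ee_rot','wrist_force')})
```

```text
{'time': np.float64(18.3), 'tool_pos': array([ 0.6017, -0.293 ,  0.1992]), 'ee_rot': array([ 3.1414e+00, -2.0000e-04,  3.1082e+00]), 'wrist_force': array([-0.2453, -0.7194, -0.294 ])}
```

View pics/w7.png

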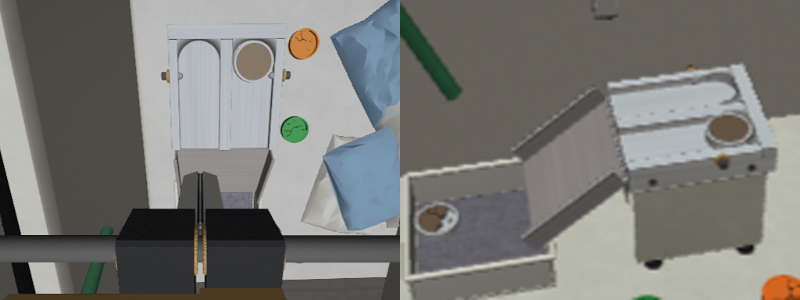

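```bash
python3 -c "
from bench import order;print(order.close_job())"
```

```text
the job is handed in; nothing more can be done
None
```

The broken pellet is in the tub, and I handed the job in at about 18.4 s of the 58 s allowed. No verdict was reported.

- **Dragging it out:** I pressed the shut fingertips on the intact part of the broken pellet's face. This was the pellet in the lane at y = −27.5 mm. I dragged it out past the plunger with about 8.5–12 N of downward force at the readings I took. The total was about 13 N at most, against the 20 N limit.
- **Pushing it over:** I lifted the fingers, set them down behind the pellet and pushed it along the track and over the ledge.

**Last checks:**
- The scene picture shows the broken pellet lying at the far end of the tub. I took only one picture after it dropped, so I judged it at rest from that and did not measure its speed.
- The sound pellet still sits in its nest.
- The gripper is clear at z ≈ 0.20 m, with only noise on the wrist force.
- I did not look again at the loupe, dishes and vial at the end. The arm did not work near them.
- The cameras disagreed on how the block is turned, between −3° and +1°. I used −2°, and a close look at the back rail agreed with it.

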